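# Socket tester back in its picture-labelled drawer

### The arm

A 7-joint arm with a two-finger parallel gripper is mounted at the origin on the work surface. World frame = base frame: x ahead of the robot, y to its left, z up, the work surface at z = 0. Lengths are in m, angles in rad, forces in N, time in s.
With the tool pointing down it reaches from about 0.4 to 0.85 m from the base axis. Payload 4.5 kg.
Tool frame: the origin (TCP) lies midway between the tips of the shut fingers; the grasp point (between the pads) lies 19 mm behind it; z points along the fingers, y is the line along which they close (so a half turn about z gives the same grasp; the last joint's range is limited). The gripper opens to 88 mm and grips with 3 to 60 N. Pads are 18 mm wide; open, the fingers measure 123 mm over their backs; the gripper's body (75 mm by 187 mm) begins 45 mm behind the grasp point.
Start: joints at [1.371, 0.689, -0.195, 1.565, 0.157, 0.902, -0.215], TCP at [0.145, -0.608, 0.239] pointing down, gripper open.
Joint ranges: [-3.01, 3.01], [-0.46, 2.08], [-1.47, 1.51], [0.13, 2.56], [-1, 4.14], [0.04, 2.09], [-2.66, 2.66]. Speed limits (rad/s): [2.57, 2.57, 3.14, 3.14, 3.14, 3.14, 3.14].

### API

Orientations are given as a unit quaternion [x, y, z, w].
In Python, from plant import sensors, eyes, finish_job gives the robot as it stands.
- The arm moves only by the tool send_rows, never from a script. Its argument "rows" is text: rows parted by semicolons, each of 4 numbers parted by spaces: the shift along the tool's x, y, z normalised to -1 to 1, where 1 is 30 cm, then the turn about the tool's z normalised to -1 to 1, where 1 is 2 pi rad. A call has 1 to 10 rows; each row is the pose to reach, as a shift and turn from the pose commanded when the call began, along the tool's axes at that moment, turning the shorter way round; what a row does not reach only later rows make up. A row lasts 1/12 s, in which the tool goes at most 41.7 mm and 7.16 degrees, less where a joint would pass 70% of its speed; a pose out of reach is approached as far as the arm can. A call with a number of a shift or a turn outside -1 to 1 is refused whole. A call with a gripper value outside its range is refused whole. "jaw" is the closure, from -1 (fully open) to 1 (shut), set as the call begins (left out, the last holds). The fingers move at their own pace and stop on an object; "force" is the grip in N (left out, the last holds). Time passes only in rows, so rows that repeat a pose let the fingers close. It gives the time, the measured TCP pose, the force, the opening and the grip force at its end, in the units of the state.
- sensors.get_state(): the state, without advancing time (a new reading comes with each control period).
- eyes.snapshot(name): name is "scene" or "top" or "wrist"; returns (picture, depth): 420x560x3 uint8, red, green, blue; 420x560 float32, m along the optical axis (not along the pixel's ray), 0 where there is no reading.
- eyes.calibration(name): a dict with "fov_y" (degrees; the focal length in pixels is half the picture's height over the tangent of half this angle, whatever the lens; pixels are square), "cx", "cy" (the principal point, pixels), "world_from_camera" (4x4, takes a point from camera to world coordinates). Camera axes: x right, y down, z forward; pixel columns grow to the right and rows downward; lengths in m; the calibration is good to about 2 mm. A picture is of the moment at which its call begins: read the wrist's pose just before it. calibration takes no time and is no camera call; for the wrist camera it gives the pose at the moment of the call.
- finish_job(): hands the job in; it is judged then, once.
The state is a dict: "clock": time; "q": joint angles; "qd": joint speeds; "joint_torque": joint torques, N m; "tool_pos": TCP position; "eef_rot": TCP orientation; "contact_force": force on the tool from outside, world axes, zero at the start; "moment": the same for the moment, N m; "opening": opening from 0.0 (shut) to 1.0 (fully open); "finger_force": force on a finger pad.
Only numpy, scipy, OpenCV 4.12 (cv2) and the standard library are available. Lean on these libraries where they do the work, as an engineer would, in place of code of your own. Each camera call takes 0.05 s, during which the arm holds its last target. There are 200 camera calls.

### The job

Put the grey socket tester, the block with three brass pins at one end, back in its own drawer: the one whose picture card on top shows a block with three pins. Pull that drawer open by its handle, lower the tester (do not drop it) flat between the two low ribs inside, indicator-lamp side up as it lies now and its pins pointing to the back of the drawer, then push the drawer fully shut. Leave the other two drawers closed and everything else where it is.

Things in the scene. Friction and masses are not known exactly. Their poses are not given: they have to be found in the camera images.
- tester: the loose grey plastic socket tester, a block 66 x 46 x 36 mm (x, y, z) lying on the table with three brass pins standing 18 mm out of its +x end face (overall 84 mm long), three small white indicator lamps and a white sticker on top. Origin: centre of the block's underside; x points along the pins, z up. About 0.12 kg.
- pins (a point): on the tester: middle of the pins' tips, 51 mm along +x from the tester's origin and 18 mm above its underside
- unit_tester: the white one-drawer unit the tester belongs in, 220 deep x 165 wide x 90 mm high (x, y, z), one of three alike side by side in the chrome basket, in any order; the black picture on its top card is a block with three pins. Origin: centre of its underside, 12 mm above the table. Its drawer front faces -x of its frame.
- unit_bulb: the same kind of unit, its top card showing a bulb (disc with a neck); not to be opened. Origin: centre of its underside
- unit_light: the same kind of unit, its top card showing a long narrow bar (emergency light); not to be opened. Origin: centre of its underside
- unit_tester_drawer0 (a joint): how far the tester's drawer is pulled out, m: 0 shut, 0.15 fully open; it slides towards -x of its unit and stays where left
- unit_tester_drawer0_handle (a point): middle of that drawer's handle: a horizontal round bar 11 mm thick, 82 mm long across the drawer (along y), held by a 8 mm post 35 mm either side of the middle, its centre line 35 mm in front of the drawer front (29 mm clear gap), 38 mm below the top of the unit. Axes as the unit's.
- slot (a point): on the floor of the tester's drawer, on its centre line, 58 mm behind the inside of its front: where to lay the tester's origin (moves with the drawer); reached from above once the drawer is out 0.11 m or more. x points to the back of the drawer, y across, z up. Two ribs 8 mm high and 4 mm thick run the length of the drawer either side, 60 mm apart inside.
- drawer_front (a point): on the inside of the front wall of the tester's drawer, 58 mm in front of the slot point (-x), 14 mm above the drawer floor. Inside, the drawer is 175 mm long and 123 mm wide; its walls rise 46 mm above its floor, the unit's top 80 mm.
- unit_bulb_drawer0 (a joint): how far the bulb drawer is pulled out, m: 0 shut
- unit_light_drawer0 (a joint): how far the light drawer is pulled out, m: 0 shut
- timer: bystander: round grey plug-in timer without pins, 50 mm across, 38 mm high, near the tester; origin at the centre of its underside
- tub: bystander: clear lidded tub 126 x 96 x 68 mm; origin at the centre of its underside
- can: bystander: bare aluminium can 54 mm across, 90 mm high; origin at the centre of its underside
- tape: bystander: black tape roll 80 mm across, 19 mm high; origin at the centre of its underside
- driver: bystander: screwdriver with a black handle lying on the table; origin at its underside
Mind the look-alikes: they are no part of the job. What is shaped like the tester but pink is not meant.

How it is judged:
By the outcome, as a careful person would: the job done as asked, in the order asked, and still so for the second after the job is handed in, with the robot touching nothing.
It also fails if it takes over 67 s, if anything falls off the work surface, if the arm or the gripper's body presses on something with over 40 N, if the wrist force passes 120 N, or if a joint passes its speed limit or range.

## Working session

There is one attempt and no reset: what is moved stays moved. The work goes in short steps, Python scripts to look and compute and a tool call to move; the robot and the scene stay as the last step left them, time stands still between calls to the robot, and variables do not carry over. Pictures are saved under pics/ and viewed, at most 10 in all, crops included, and the job is handed in when it is done.

Besides the shell and the picture viewer there is one more tool, called after "Request:" as name(argument=value, ...), one argument or row to a line, values as JSON. send_rows: Moves the arm, as the interface text tells. Scaled input: -1 to 1 covers 30 cm each way for a shift and 2 pi rad each way for a turn. Its arguments: {"type":"object","properties":{"rows":{"type":"string"},"jaw":{"type":"number"},"force":{"type":"number"}},"required":["rows"]}

```bash
mkdir -p pics
cat > h.py <<'E'
import numpy as np, cv2
from plant import sensors, eyes
from scipy.spatial.transform import Rotation as R
def snap(n,fn=None):
    c=eyes.calibration(n); p,d=eyes.snapshot(n)
    if fn: cv2.imwrite('pics/'+fn,p[:,:,::-1])
    np.savez('/tmp/'+n+'.npz',p=p,d=d,T=c['world_from_camera'],f=p.shape[0]/2/np.tan(np.radians(c['fov_y'])/2),cx=c['cx'],cy=c['cy'])
    return load(n)
def load(n):
    z=np.load('/tmp/'+n+'.npz'); d=z['d']; v,u=np.mgrid[:d.shape[0],:d.shape[1]]
    P=np.stack([(u-z['cx'])/z['f']*d,(v-z['cy'])/z['f']*d,d],-1)
    W=P@z['T'][:3,:3].T+z['T'][:3,3]; W[d<=0]=np.nan
    return z['p'],W
def st():
    s=sensors.get_state(); print(round(s['clock'],2),np.round(s['tool_pos'],4),R.from_quat(s['eef_rot']).as_matrix().round(3).tolist(),s['contact_force'],s['opening'],s['finger_force']);return s
E
python3 - <<'E'
from h import *
st()
for n in('scene','top'):
    p,W=snap(n,n+'0.png'); c=eyes.calibration(n); print(n,c)
E
```

```text
0.0 [ 0.1446 -0.6074  0.2379] [[0.973, 0.232, -0.001], [0.232, -0.973, 0.002], [-0.0, -0.002, -1.0]] [-0.44192612 -0.63448344 -0.36020607] 0.9954957920808953 0.0
scene {'fov_y': 54.789406733876746, 'cx': 282.112514906815, 'cy': 209.2764309098192, 'world_from_camera': array([[ 8.68468871e-01,  3.87818926e-01, -3.08801395e-01,
         8.77578146e-01],
       [ 4.95743513e-01, -6.79948632e-01,  5.40285320e-01,
        -5.37988251e-01],
       [-4.36213600e-04, -6.22307270e-01, -7.82772938e-01,
         9.31423203e-01],
       [ 0.00000000e+00,  0.00000000e+00,  0.00000000e+00,
         1.00000000e+00]])}
top {'fov_y': 54.00480281695254, 'cx': 277.55455839574785, 'cy': 213.36204744658784, 'world_from_camera': array([[-0.01639102, -0.98055772,  0.1955451 ,  0.26288095],
       [-0.99968833,  0.01975478,  0.01526396,  0.03995787],
       [-0.01883015, -0.19523396, -0.98057592,  1.37852702],
       [ 0.        ,  0.        ,  0.        ,  1.        ]])}
```

View pics/scene0.png

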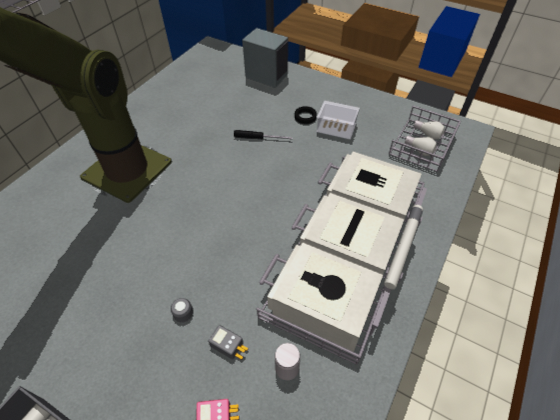

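View pics/top0.png

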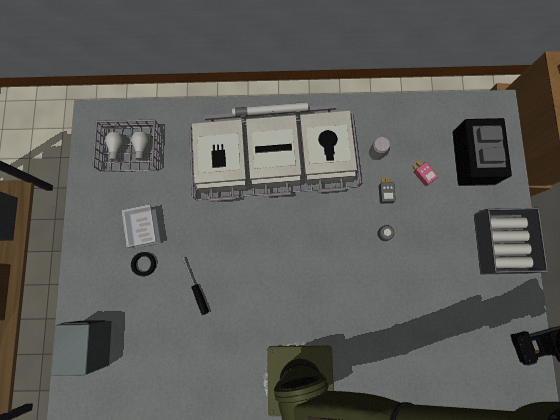

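The grey tester is at scene (227,342) and top (388,190), with the pink look-alike beyond it. The three-pin card is on the leftmost unit in top (219,155), scene (372,180).

```bash
cat > m.py <<'E'
from h import *
for n,rt,ru in(('top',(380,176,398,204),(188,112,250,200)),('scene',(205,320,255,362),(315,150,425,215))):
    p,W=load(n)
    x0,y0,x1,y1=rt; w=W[y0:y1,x0:x1].reshape(-1,3); c=p[y0:y1,x0:x1].reshape(-1,3)
    m=(w[:,2]>.030)&(w[:,2]<.045); q=w[m].astype(np.float32)
    print(n,'tester top',m.sum(),np.median(q[:,2]),cv2.minAreaRect(q[:,:2]))
    m=(w[:,2]>.012)&(w[:,2]<.025)&(c[:,0].astype(int)>c[:,2]+50); print(' pins',m.sum(),w[m].mean(0))
    x0,y0,x1,y1=ru; w=W[y0:y1,x0:x1].reshape(-1,3); c=p[y0:y1,x0:x1].reshape(-1,3).astype(int)
    m=(w[:,2]>.09)&(w[:,2]<.115)&(c.min(1)>120); q=w[m].astype(np.float32)
    print(' unit top',m.sum(),np.median(q[:,2]),cv2.minAreaRect(q[:,:2]),q.min(0),q.max(0))
p,W=load('top')
w=W[105:200,185:362].reshape(-1,3); m=(w[:,2]>.09)&(w[:,2]<.115)
print('all units',cv2.minAreaRect(w[m][:,:2].astype(np.float32)),np.median(w[m][:,2]))
E
python3 m.py
```

```text
Traceback (most recent call last):
  File "m.py", line 6, in <module>
    print(n,'tester top',m.sum(),np.median(q[:,2]),cv2.minAreaRect(q[:,:2]))
                                                   ~~~~~~~~~~~~~~~^^^^^^^^^
cv2.error: OpenCV(4.12.0) /io/opencv/modules/imgproc/src/convhull.cpp:143: error: (-215:Assertion failed) total >= 0 && (depth == CV_32F || depth == CV_32S) in function 'convexHull'
```

```bash
sed -i 's/cv2.minAreaRect(\(q\[:,:2\]\))/cv2.minAreaRect(np.ascontiguousarray(\1))/' m.py; sed -i 's/w\[m\]\[:,:2\].astype(np.float32)/np.ascontiguousarray(w[m][:,:2],dtype=np.float32)/' m.py; python3 m.py
```

```text
top tester top 253 0.03470337 ((0.6052887439727783, -0.3071056604385376), (0.08051099628210068, 0.04707224294543266), 0.28879207372665405)
 pins 7 [ 0.64250143 -0.30928661  0.01469104]
 unit top 2857 0.101844005 ((0.7247835993766785, 0.23792317509651184), (0.2203383892774582, 0.1915264129638672), 3.7736446857452393) [0.6110038  0.14869992 0.09000007] [0.8397482  0.3395286  0.11097887]
scene tester top 575 0.034401596 ((0.5972117781639099, -0.30711424350738525), (0.06594763696193695, 0.046359844505786896), 0.20174075663089752)
 pins 23 [ 0.63731691 -0.30635267  0.01430142]
 unit top 3856 0.10119329 ((0.7402613759040833, 0.2074700891971588), (0.2458227127790451, 0.26421910524368286), 3.7415874004364014) [0.6103293  0.06858767 0.09000648] [0.8611585  0.34149003 0.10696381]
all units ((0.7539814710617065, 0.07271571457386017), (0.2618795335292816, 0.5264975428581238), 3.2077865600585938) 0.1019031016888976
```

```bash
cat >> h.py <<'E'
def plan(*wps):
    """each waypoint (x,y,z,psi_deg): print row numbers of shift/turn from the current pose"""
    s=sensors.get_state(); M=R.from_quat(s['eef_rot']).as_matrix(); p=s['tool_pos']; psi=np.degrees(np.arctan2(M[1,0],M[0,0]))
    for w in wps:
        d=M.T@(np.array(w[:3])-p)/.3; t=-((w[3]-psi+180)%360-180)/360
        print('from',np.round(p,4),round(psi,2),'-> row',*np.round(d,4),round(t,4),'rows',round(np.linalg.norm(d)*300/41.7,1),round(abs(t)*360/7.16,1))
        p=np.array(w[:3]); psi=w[3]; a=np.radians(psi); M=np.array([[np.cos(a),np.sin(a),0],[np.sin(a),-np.cos(a),0],[0,0,-1]])
E
python3 - <<'E'
from h import *
plan((.42,-.3,.28,60),(.46,.0,.28,94),(.47,.22,.26,94))
p,W=load('top'); w=W[105:205,185:362].reshape(-1,3); c=p[105:205,185:362].reshape(-1,3).astype(int)
m=(w[:,2]>.097)&(w[:,2]<.108)&(c.max(1)>130)|((w[:,2]>.097)&(w[:,2]<.108)&(c.max(1)<40)); q=w[m][:,:2]
# front edge: lowest x per y bin
b=np.arange(-.16,.32,.02); f=np.array([(y+.01,np.percentile(q[(q[:,1]>=y)&(q[:,1]<y+.02),0],3)) for y in b if ((q[:,1]>=y)&(q[:,1]<y+.02)).sum()>20]); print(f.round(3).tolist()); print(np.degrees(np.arctan(np.polyfit(f[:,0],f[:,1],1)[0])))
E
```

```text
from [ 0.1446 -0.6075  0.238 ] 13.4 -> row 1.1304 -0.7846 -0.1389 -0.1295 rows 10.0 6.5
from [ 0.42 -0.3   0.28] 60 -> row 0.9327 -0.3845 0.0 -0.0944 rows 7.3 4.7
from [0.46 0.   0.28] 94 -> row 0.7292 0.0844 0.0667 0.0 rows 5.3 0.0
[[-0.15, 0.66], [-0.13, 0.658], [-0.11, 0.658], [-0.09, 0.657], [-0.07, 0.655], [-0.05, 0.655], [-0.03, 0.659], [-0.01, 0.649], [0.01, 0.649], [0.03, 0.648], [0.05, 0.647], [0.07, 0.646], [0.09, 0.645], [0.11, 0.645], [0.13, 0.644], [0.15, 0.645], [0.17, 0.638], [0.19, 0.64], [0.21, 0.637], [0.23, 0.634], [0.25, 0.637], [0.27, 0.632], [0.29, 0.632], [0.31, 0.632]]
-3.595625300303524
```

Request:
send_rows(
  rows="0.9 -0.62 -0.14 -0.13;0.9 -0.62 -0.14 -0.13;0.9 -0.62 -0.14 -0.13;0.9 -0.62 -0.14 -0.13;0.9 -0.62 -0.14 -0.13;0.9 -0.62 -0.14 -0.13;0.9 -0.62 -0.14 -0.13;0.9 -0.62 -0.14 -0.13;0.9 -0.62 -0.14 -0.13",
  jaw=-1,
)

```text
clock: 0.85
tool_pos: [0.3716, -0.357, 0.2821]
eef_rot: [0.862, 0.507, 0.004, 0.0]
contact_force: [0.9, -0.5, 0.5]
opening: 0.997
finger_force: 0.0
```

Run:
```python
from h import *
print(st()['q']); plan((.45,-.1,.28,93.7),(.45,.2,.27,93.7))
```

```text
0.85 [ 0.3716 -0.357   0.2821] [[0.485, 0.874, 0.007], [0.874, -0.485, 0.003], [0.006, 0.004, -1.0]] [ 0.91950891 -0.48906184  0.49631491] 0.9968913255236899 0.0
[ 0.96846918  0.51150819 -0.44997182  1.83122431  0.27706366  0.85770621
 -0.11974858]
from [ 0.3716 -0.357   0.2821] 60.98 -> row 0.8759 -0.1871 0.0115 -0.0909 rows 6.4 4.6
from [ 0.45 -0.1   0.28] 93.7 -> row 0.9979 0.0645 0.0333 -0.0 rows 7.2 0.0
```

Request:
send_rows(
  rows="0.88 -0.19 0.01 -0.09;0.88 -0.19 0.01 -0.09;0.88 -0.19 0.01 -0.09;0.88 -0.19 0.01 -0.09;0.88 -0.19 0.01 -0.09;0.88 -0.19 0.01 -0.09;0.88 -0.19 0.01 -0.09;0.88 -0.19 0.01 -0.09;0.88 -0.19 0.01 -0.09",
)

```text
clock: 1.6
tool_pos: [0.4461, -0.1064, 0.2775]
eef_rot: [0.69, 0.724, -0.0, -0.0]
contact_force: [0.6, -1.2, 0.4]
opening: 1.0
finger_force: 0.0
```

Request:
send_rows(
  rows="0.98 0.06 0.04 0;0.98 0.06 0.04 0;0.98 0.06 0.04 0;0.98 0.06 0.04 0;0.98 0.06 0.04 0;0.98 0.06 0.04 0;0.98 0.06 0.04 0;0.98 0.06 0.04 0;0.98 0.06 0.04 0;0.98 0.06 0.04 0",
  jaw=0.5,
  force=20,
)

```text
clock: 2.43
tool_pos: [0.4511, 0.1849, 0.2652]
eef_rot: [0.692, 0.722, -0.001, 0.001]
contact_force: [-0.7, -1.1, -0.6]
opening: 0.273
finger_force: 0.0
```

Run:
```python
from h import *
print(st()['q'])
p,W=snap('wrist','w1.png'); print(load('wrist')[1][210,280], eyes.calibration('wrist')['world_from_camera'].round(3))
```

```text
2.43 [0.4511 0.1849 0.2652] [[-0.043, 0.999, -0.001], [0.999, 0.043, -0.003], [-0.003, -0.001, -1.0]] [-0.70306882 -1.11567965 -0.62347308] 0.2726331370698151 0.0
[-0.11064955  0.51875188 -0.57620805  1.92238367  0.38333008  0.81274946
 -0.85259314]
[ 4.50161425e-01  1.42090731e-01 -1.35906213e-04] [[ 0.999  0.04   0.009  0.448]
 [ 0.041 -0.964 -0.264  0.251]
 [-0.002  0.264 -0.965  0.411]
 [ 0.     0.     0.     1.   ]]
```

View pics/w1.png

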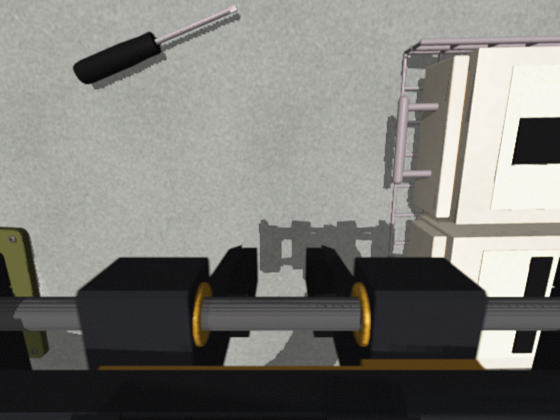

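The wrist view shows the handle bar at columns about 400-405, rows 97-181, with a thin basket rim running just under and behind it.

Run:
```python
from h import *
p,W=load('wrist')
for v in(70,90,100,115,130,145,160,175,190,205,220):
    print(v,[tuple((1000*W[v,u]).round().astype(int)) for u in range(388,436,3) if W[v,u,2]>.006])
w=W[60:215,470:560].reshape(-1,3); m=(w[:,2]>.09)&(w[:,2]<.115);print('unit top z',np.median(w[m][:,2]), w[m].min(0))
w=W[95:185,394:410].reshape(-1,3); m=(w[:,2]>.06)&(w[:,2]<.08); q=w[m];print('bar',len(q),q.mean(0),q.min(0),q.max(0),np.degrees(np.arctan(np.polyfit(q[:,1],q[:,0],1)[0])))
```

```text
70 [(np.int64(607), np.int64(320), np.int64(32)), (np.int64(607), np.int64(318), np.int64(40)), (np.int64(607), np.int64(317), np.int64(48))]
90 [(np.int64(593), np.int64(301), np.int64(6)), (np.int64(608), np.int64(299), np.int64(30)), (np.int64(608), np.int64(298), np.int64(38)), (np.int64(608), np.int64(297), np.int64(47)), (np.int64(608), np.int64(296), np.int64(53))]
100 [(np.int64(569), np.int64(283), np.int64(68)), (np.int64(571), np.int64(283), np.int64(70)), (np.int64(575), np.int64(284), np.int64(69)), (np.int64(579), np.int64(284), np.int64(66)), (np.int64(608), np.int64(288), np.int64(34)), (np.int64(609), np.int64(287), np.int64(41)), (np.int64(609), np.int64(287), np.int64(47)), (np.int64(609), np.int64(286), np.int64(55))]
115 [(np.int64(570), np.int64(269), np.int64(62)), (np.int64(570), np.int64(269), np.int64(70)), (np.int64(574), np.int64(269), np.int64(70)), (np.int64(577), np.int64(269), np.int64(70)), (np.int64(610), np.int64(271), np.int64(37)), (np.int64(610), np.int64(271), np.int64(43)), (np.int64(610), np.int64(271), np.int64(52)), (np.int64(610), np.int64(
[... 2540 characters left out ...]
64(616), np.int64(175), np.int64(74)), (np.int64(615), np.int64(177), np.int64(81))]
220 [(np.int64(604), np.int64(137), np.int64(8)), (np.int64(619), np.int64(144), np.int64(29)), (np.int64(622), np.int64(145), np.int64(31)), (np.int64(625), np.int64(145), np.int64(32)), (np.int64(629), np.int64(145), np.int64(32)), (np.int64(633), np.int64(145), np.int64(31)), (np.int64(633), np.int64(148), np.int64(39)), (np.int64(635), np.int64(148), np.int64(41)), (np.int64(638), np.int64(149), np.int64(43))]
unit top z 0.10273191093000156 [0.62145594 0.17343992 0.09011249]
bar 977 [0.57577939 0.24329006 0.06804312] [0.56832395 0.1963777  0.06198369] [0.59089545 0.28870062 0.07142458] -4.930715389172453
```

Run:
```python
from h import *
plan((.5755,.2445,.14,93.7),(.5755,.2445,.052,93.7))
```

```text
from [0.4512 0.1842 0.2652] 92.37 -> row 0.1849 0.4226 0.4164 -0.0037 rows 4.5 0.2
from [0.5755 0.2445 0.14  ] 93.7 -> row 0.0 0.0 0.2933 -0.0 rows 2.1 0.0
```

Request:
send_rows(
  rows="0.185 0.42 0.415 -0.0037;0.185 0.42 0.415 -0.0037;0.185 0.42 0.415 -0.0037;0.185 0.42 0.415 -0.0037;0.185 0.42 0.415 -0.0037;0.185 0.42 0.415 -0.0037;0.185 0.42 0.415 -0.0037;0.185 0.42 0.415 -0.0037",
  jaw=0.57,
)

```text
clock: 3.15
tool_pos: [0.5741, 0.2463, 0.1419]
eef_rot: [0.683, 0.73, -0.0, 0.0]
contact_force: [0.8, 0.6, -0.5]
opening: 0.218
finger_force: 0.0
```

Run:
```python
from h import *
st();plan((.5755,.2445,.052,93.7))
```

```text
3.15 [0.5741 0.2463 0.1419] [[-0.066, 0.998, -0.0], [0.998, 0.066, -0.001], [-0.001, -0.0, -1.0]] [ 0.8139915   0.63309589 -0.51907011] 0.21790988845660464 0.0
from [0.5741 0.2463 0.1419] 93.8 -> row -0.0058 0.0044 0.2996 0.0003 rows 2.2 0.0
```

Straight down slowly, then grip.

Request:
send_rows(
  rows="-0.005 0.005 0.06 0;-0.005 0.005 0.12 0;-0.005 0.005 0.17 0;-0.005 0.005 0.22 0;-0.005 0.005 0.26 0;-0.005 0.005 0.3 0;-0.005 0.005 0.3 0;-0.005 0.005 0.3 0",
)

```text
clock: 3.82
tool_pos: [0.5756, 0.2468, 0.0514]
eef_rot: [0.683, 0.731, -0.0, 0.0]
contact_force: [-0.8, 0.8, -0.2]
opening: 0.217
finger_force: 0.0
```

Request:
send_rows(
  rows="0 0 0 0;0 0 0 0;0 0 0 0;0 0 0 0;0 0 0 0",
  jaw=1,
  force=25,
)

```text
clock: 4.23
tool_pos: [0.5764, 0.2475, 0.0521]
eef_rot: [0.683, 0.731, 0.001, 0.0]
contact_force: [-0.2, 0.4, 5.3]
opening: 0.116
finger_force: 25.0
```

Request:
send_rows(
  rows="0 -0.03 0 0;0 -0.08 0 0;0 -0.13 0 0;0 -0.18 0 0;0 -0.23 0 0;0 -0.28 0 0;0 -0.33 0 0;0 -0.38 0 0;0 -0.43 0 0;0 -0.47 0 0",
)

```text
clock: 5.07
tool_pos: [0.4352, 0.2386, 0.0521]
eef_rot: [0.682, 0.731, 0.002, -0.0]
contact_force: [1.1, -0.2, 4.1]
opening: 0.115
finger_force: 25.0
```

Request:
send_rows(
  rows="0 0 0 0;0 0 0 0;0 0 0 0;0 0 0 0",
  jaw=0.57,
)

```text
clock: 5.4
tool_pos: [0.4358, 0.2375, 0.051]
eef_rot: [0.683, 0.731, 0.0, 0.0]
contact_force: [-0.2, -0.5, -0.1]
opening: 0.212
finger_force: 0.1
```

Request:
send_rows(
  rows="0 0 -0.08 0;0 0 -0.2 0;0 0 -0.34 0;0 0 -0.48 0;0 0 -0.62 0;0 0 -0.7 0;0 0 -0.7 0",
)

```text
clock: 5.98
tool_pos: [0.4381, 0.2394, 0.2664]
eef_rot: [0.683, 0.73, 0.005, 0.001]
contact_force: [0.6, -0.7, -1.0]
opening: 0.215
finger_force: 0.0
```

Run:
```python
from h import *
print(st()['q'])
p,W=snap('wrist','w2.png'); snap('scene'); snap('top')
```

```text
5.98 [0.4381 0.2394 0.2664] [[-0.067, 0.998, 0.009], [0.998, 0.067, 0.006], [0.006, 0.009, -1.0]] [ 0.61630295 -0.67064736 -1.01380997] 0.21500652167088738 0.0
[-0.22107675  0.52717149 -0.57637082  1.90018439  0.38823176  0.81480242
 -0.93661107]
```

View pics/w2.png

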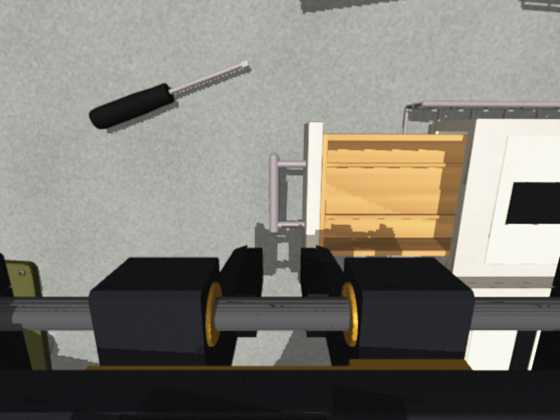

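The drawer is open: front at column ~315, inside from column 323 to 465, ribs at rows ~163 and ~215. I'll measure the slot from here and cross-check it in the top view.

```bash
cat > m2.py <<'E'
from h import *
a=np.radians(3.7); ux=np.array([np.cos(a),np.sin(a)]); uy=np.array([-np.sin(a),np.cos(a)])
for n in('wrist','top','scene'):
    p,W=load(n); w=W.reshape(-1,3); c=p.reshape(-1,3).astype(int)
    X=w[:,:2]@ux; Y=w[:,:2]@uy
    box=(abs(w[:,0]-.54)<.09)&(abs(w[:,1]-.243)<.09)&(w[:,2]>.01)&(w[:,2]<.12)
    fl=box&(c[:,0]>c[:,2]+40)&(abs(w[:,2]-.022)<.006); 
    if fl.sum()>20: print(n,'floor n',fl.sum(),'z',np.median(w[fl,2]),'X',np.percentile(X[fl],[1,99]).round(4),'Y',np.percentile(Y[fl],[1,99]).round(4))
    fr=box&(w[:,2]>.05)&(X<.52)&(X>.46)&(c.min(1)>90)&(abs(Y-.21)<.09)
    print(n,'front top',fr.sum(),'X',np.percentile(X[fr],[2,50,98]).round(4),'z',np.percentile(w[fr,2],[50,98]).round(4),'Y',np.percentile(Y[fr],[1,99]).round(4))
    for x in(.53,.56): 
        s=box&(abs(X-x)<.006); o=np.argsort(Y[s]); y=Y[s][o]; z=w[s,2][o]
        b=np.arange(.12,.30,.004); print(x,[(round(float(k)+.002,3),round(float(np.max(z[(y>=k)&(y<k+.004)])),3)) for k in b if ((y>=k)&(y<k+.004)).any()])
E
python3 m2.py
```

```text
wrist front top 2788 X [0.4697 0.4884 0.5112] z [0.0888 0.0909] Y [0.154  0.2834]
0.53 [(0.138, 0.081), (0.142, 0.082), (0.146, 0.079), (0.15, 0.036), (0.154, 0.035), (0.158, 0.035), (0.162, 0.036), (0.166, 0.035), (0.17, 0.043), (0.174, 0.044), (0.178, 0.036), (0.182, 0.036), (0.186, 0.036), (0.19, 0.036), (0.194, 0.035), (0.198, 0.035), (0.202, 0.035), (0.206, 0.035), (0.21, 0.035), (0.214, 0.036), (0.218, 0.036), (0.222, 0.036), (0.226, 0.035), (0.23, 0.035), (0.234, 0.044), (0.238, 0.044), (0.242, 0.036), (0.246, 0.036), (0.25, 0.037), (0.254, 0.036), (0.258, 0.036), (0.262, 0.036), (0.266, 0.082), (0.27, 0.081), (0.274, 0.063)]
0.56 [(0.138, 0.08), (0.142, 0.081), (0.146, 0.079), (0.15, 0.037), (0.154, 0.035), (0.158, 0.035), (0.162, 0.036), (0.166, 0.036), (0.17, 0.043), (0.174, 0.044), (0.178, 0.035), (0.182, 0.035), (0.186, 0.036), (0.19, 0.036), (0.194, 0.035), (0.198, 0.036), (0.202, 0.036), (0.206, 0.035), (0.21, 0.036), (0.214, 0.036), (0.218, 0.035), (0.222, 0.037), (0.226, 0.036), (0.23, 0.036), (0.234, 0.043), (0.238, 0.044), (0.242, 0.036), (0.246, 0.036), (0.25, 0.03
[... 315 characters left out ...]
[1,99]).round(4))
                                     ~~~~~~~~~~~~~^^^^^^^^^^^^^^^^^
    return _quantile_unchecked(
        a, q, axis, out, overwrite_input, method, keepdims, weights)
    return _ureduce(a,
                    func=_quantile_ureduce_func,
    ...<5 lines>...
                    overwrite_input=overwrite_input,
                    method=method)
    r = func(a, **kwargs)
    result = _quantile(arr,
                       quantiles=q,
    ...<2 lines>...
                       out=out,
                       weights=wgt)
    slices_having_nans = np.isnan(arr[-1, ...])
                                  ~~~^^^^^^^^^
IndexError: index -1 is out of bounds for axis 0 with size 0
```

```bash
cat > m3.py <<'E'
from h import *
a=np.radians(3.7); ux=np.array([np.cos(a),np.sin(a)]); uy=np.array([-np.sin(a),np.cos(a)])
for n in('wrist','top','scene'):
    p,W=load(n); w=W.reshape(-1,3); X=w[:,:2]@ux; Y=w[:,:2]@uy; z=w[:,2]
    in_=(X>.51)&(X<.60)&(Y>.15)&(Y<.26)&(z<.1)
    print(n,in_.sum(),'floor z hist',np.histogram(z[in_],np.arange(.014,.054,.004))[0], np.median(z[in_]))
    for lo,hi in((.51,.55),(.55,.59)):
        for nm,(zl,zh) in dict(rib=(.040,.048),wall=(.076,.086)).items():
            for y0,y1 in((.12,.2),(.21,.3)):
                s=(X>lo)&(X<hi)&(Y>y0)&(Y<y1)&(z>zl)&(z<zh)
                if nm=='rib': s&=(abs(Y-.205)<.045)
                if s.sum()>5: print('  ',nm,lo,s.sum(),np.percentile(Y[s],[3,50,97]).round(4),np.median(z[s]).round(4))
    s=(z>.06)&(z<.098)&(X>.45)&(X<.505)&(abs(Y-.207)<.05); print('  front',s.sum(),np.percentile(X[s],[2,50,98]).round(4) if s.any() else '')
    s=in_&(z<.040)&(abs(Y-.205)<.02); print('  floor X min', np.percentile(X[(abs(z-.0355)<.003)&(X>.45)&(X<.62)&(abs(Y-.205)<.02)],[0,1,2,99]).round(4))
    s=(z>.055)&(z<.075)&(X<.465)&(X>.42)&(abs(Y-.207)<.045); print('  handle',s.sum(),w[s].mean(0) if s.any() else '')
E
python3 m3.py
```

```text
wrist 6413 floor z hist [   0    0    0    0 2746 3073  348  246    0] 0.03415616507796132
   rib 0.51 110 [0.1716 0.1732 0.1753] 0.0419
   rib 0.51 134 [0.2356 0.237  0.2392] 0.042
   wall 0.51 205 [0.1384 0.1418 0.1439] 0.08
   wall 0.51 232 [0.2667 0.2692 0.2718] 0.0801
   rib 0.55 111 [0.1716 0.1731 0.1752] 0.0419
   rib 0.55 125 [0.2356 0.237  0.2391] 0.0418
   wall 0.55 203 [0.1382 0.1416 0.1438] 0.0799
   wall 0.55 228 [0.2668 0.2698 0.2719] 0.0801
  front 2376 [0.4501 0.4865 0.5012]
  floor X min [0.4806 0.5091 0.5103 0.6188]
  handle 918 [0.43370947 0.23665588 0.06819578]
top 118 floor z hist [ 0  0  0 11 51 43  9  3  1] 0.03393761014825958
   wall 0.55 20 [0.1369 0.1391 0.1421] 0.079
  front 0 
  floor X min [0.5831 0.5831 0.5833 0.6198]
  handle 0 
scene 606 floor z hist [  0   0   0  23 306 149  39   7   0] 0.03293693825697669
   rib 0.51 11 [0.2318 0.2365 0.2394] 0.0416
   wall 0.51 29 [0.1377 0.1398 0.1446] 0.079
   wall 0.51 29 [0.2652 0.2689 0.2733] 0.0784
   rib 0.55 11 [0.2329 0.2362 0.2393] 0.0417
   wall 0.55 29 [0.1376 0.141  0.1447] 0.0786
   wall 0.55 23 [0.2647 0.269  0.2751] 0.0786
  front 314 [0.4506 0.494  0.5035]
  floor X min [0.5019 0.5026 0.5032 0.6188]
  handle 99 [0.43655575 0.23357492 0.06627415]
```

Run:
```python
from h import *
a=np.radians(3.7); ux=np.array([np.cos(a),np.sin(a)]); uy=np.array([-np.sin(a),np.cos(a)])
for n in('wrist','scene'):
    p,W=load(n); w=W.reshape(-1,3); X=w[:,:2]@ux; Y=w[:,:2]@uy; z=w[:,2]
    s=(z>.083)&(z<.098)&(X>.47)&(X<.52)&(abs(Y-.207)<.05); print(n,s.sum(),np.percentile(X[s],[2,25,50,75,98]).round(4),np.median(z[s]))
    s=(z>.045)&(z<.07)&(X>.49)&(X<.52)&(abs(Y-.207)<.05); print(n,s.sum(),np.percentile(X[s],[2,50,98]).round(4))
plan((.48,-.03,.28,55),(.49,-.28,.26,8))
```

```text
wrist 1340 [0.4807 0.4839 0.4878 0.4916 0.4952] 0.08946552469086094Traceback (most recent call last):
  File "<stdin>", line 6, in <module>
    return _quantile_unchecked(
        a, q, axis, out, overwrite_input, method, keepdims, weights)
    return _ureduce(a,
                    func=_quantile_ureduce_func,
    ...<5 lines>...
                    overwrite_input=overwrite_input,
                    method=method)
    r = func(a, **kwargs)
    result = _quantile(arr,
                       quantiles=q,
    ...<2 lines>...
                       out=out,
                       weights=wgt)
    slices_having_nans = np.isnan(arr[-1, ...])
                                  ~~~^^^^^^^^^
IndexError: index -1 is out of bounds for axis 0 with size 0
```

Run:
```python
from h import *
plan((.48,-.03,.28,55),(.49,-.28,.26,8))
p,W=load('scene'); w=W.reshape(-1,3); a=np.radians(3.7); X=w[:,:2]@[np.cos(a),np.sin(a)];Y=w[:,:2]@[-np.sin(a),np.cos(a)]; z=w[:,2]
s=(z>.045)&(z<.078)&(X>.49)&(X<.515)&(abs(Y-.207)<.05); print(s.sum(),np.sort(X[s]).round(4)[::max(1,s.sum()//15)])
```

```text
from [0.4352 0.2367 0.2606] 93.86 -> row -0.8969 0.089 -0.0641 0.1079 rows 6.5 5.4
from [ 0.48 -0.03  0.28] 55 -> row -0.6635 0.5053 0.0667 0.1306 rows 6.0 6.6
98 [0.4961 0.5013 0.5017 0.5019 0.5022 0.5024 0.5025 0.5026 0.5027 0.5028
 0.5029 0.503  0.5032 0.5033 0.5034 0.5036 0.504 ]
```

Request:
send_rows(
  rows="-0.9 0.09 -0.06 0.108;-0.9 0.09 -0.06 0.108;-0.9 0.09 -0.06 0.108;-0.9 0.09 -0.06 0.108;-0.9 0.09 -0.06 0.108;-0.9 0.09 -0.06 0.108;-0.9 0.09 -0.06 0.108;-0.9 0.09 -0.06 0.108",
  jaw=-1,
)

```text
clock: 6.8
tool_pos: [0.4799, -0.037, 0.2772]
eef_rot: [0.889, 0.457, -0.003, 0.001]
contact_force: [-0.7, -0.5, 0.3]
opening: 0.797
finger_force: 0.0
```

Request:
send_rows(
  rows="-0.66 0.51 0.07 0.13;-0.66 0.51 0.07 0.13;-0.66 0.51 0.07 0.13;-0.66 0.51 0.07 0.13;-0.66 0.51 0.07 0.13;-0.66 0.51 0.07 0.13;-0.66 0.51 0.07 0.13;-0.66 0.51 0.07 0.13;-0.66 0.51 0.07 0.13",
)

```text
clock: 7.55
tool_pos: [0.4922, -0.2782, 0.2564]
eef_rot: [0.997, 0.074, -0.001, -0.001]
contact_force: [0.0, 1.5, -0.9]
opening: 1.003
finger_force: 0.0
```

Run:
```python
from h import *
print(st()['q'])
p,W=snap('wrist','w3.png')
w=W.reshape(-1,3); m=(w[:,2]>.030)&(w[:,2]<.042)&(abs(w[:,0]-.597)<.05)&(abs(w[:,1]+.307)<.04); q=np.float32(w[m]); print(m.sum(),np.median(q[:,2]),cv2.minAreaRect(np.ascontiguousarray(q[:,:2])))
c=p.reshape(-1,3).astype(int); m=(w[:,2]>.008)&(w[:,2]<.028)&(c[:,0]>c[:,2]+60)&(abs(w[:,0]-.635)<.03)&(abs(w[:,1]+.307)<.04); print('pins',m.sum(),w[m].mean(0))
```

```text
7.55 [ 0.4922 -0.2782  0.2564] [[0.989, 0.147, -0.003], [0.147, -0.989, 0.002], [-0.003, -0.003, -1.0]] [ 0.03923458  1.46709471 -0.91292856] 1.0034906718346004 0.0
[ 0.52567515  0.58773215 -0.15290173  1.7258252   0.11228719  0.84028954
 -1.10077335]
2589 0.036099914 ((0.6049752235412598, -0.3088255822658539), (0.08304372429847717, 0.04612596333026886), 0.5647545456886292)
pins 164 [ 0.64026734 -0.30843262  0.01388947]
```

View pics/w3.png

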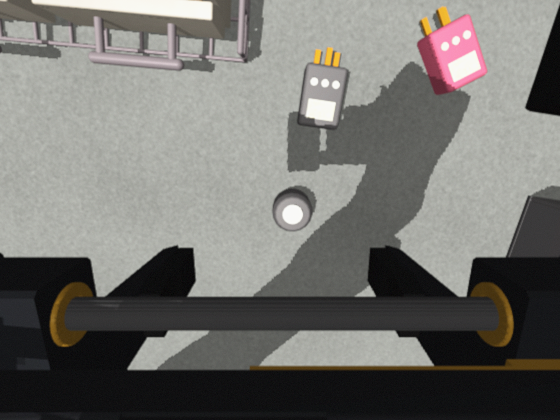

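The tester lies clear at pixel (323,95) with pins up-image (+x). The timer is at (292,210) and the pink one at (453,52), so I'll use a partial opening.

Run:
```python
from h import *
plan((.5965,-.308,.11,.4))
p,W=load('wrist'); w=W.reshape(-1,3); m=(w[:,2]>.02)&(w[:,2]<.045)&(w[:,1]<-.34)&(w[:,1]>-.46)&(w[:,0]<.68); print('pink',w[m].min(0),w[m].max(0))
p,W=load('scene');w=W.reshape(-1,3); m=(w[:,2]>.06)&(w[:,2]<.095)&(w[:,1]<-.2)&(w[:,1]>-.36)&(abs(w[:,0]-.68)<.09); print('can',w[m].min(0),w[m].max(0))
```

```text
from [ 0.4925 -0.2774  0.2569] 8.54 -> row 0.3285 0.1535 0.4887 0.0226 rows 4.4 1.1
pink [ 0.62173752 -0.45995717  0.02002327] [ 0.67997389 -0.40886004  0.03907972]
can [ 0.71968722 -0.31084655  0.06003301] [ 0.76995922 -0.25953303  0.0922223 ]
```

Request:
send_rows(
  rows="0.33 0.155 0.49 0.0226;0.33 0.155 0.49 0.0226;0.33 0.155 0.49 0.0226;0.33 0.155 0.49 0.0226;0.33 0.155 0.49 0.0226;0.33 0.155 0.49 0.0226;0.33 0.155 0.49 0.0226;0.33 0.155 0.49 0.0226",
  jaw=-0.5,
)

```text
clock: 8.27
tool_pos: [0.5972, -0.3107, 0.1125]
eef_rot: [1.0, 0.002, 0.0, -0.0]
contact_force: [0.7, -0.5, 0.2]
opening: 0.747
finger_force: 0.0
```

Run:
```python
from h import *
st();plan((.5965,-.308,.016,.4))
```

```text
8.27 [ 0.5972 -0.3107  0.1125] [[1.0, 0.004, 0.001], [0.004, -1.0, 0.0], [0.001, -0.0, -1.0]] [ 0.66443018 -0.52063986  0.19129831] 0.7472291996975811 0.0
from [ 0.5972 -0.3107  0.1125] 0.22 -> row -0.0025 -0.0089 0.3216 -0.0005 rows 2.3 0.0
```

Request:
send_rows(
  rows="0 -0.007 0.08 0;0 -0.007 0.15 0;0 -0.007 0.21 0;0 -0.007 0.26 0;0 -0.007 0.3 0;0 -0.007 0.32 0;0 -0.007 0.32 0;0 -0.007 0.32 0",
)

```text
clock: 8.93
tool_pos: [0.5975, -0.3099, 0.0159]
eef_rot: [1.0, 0.001, 0.0, 0.0]
contact_force: [0.3, 0.0, -0.4]
opening: 0.751
finger_force: 0.0
```

Request:
send_rows(
  rows="0 0 0 0;0 0 0 0;0 0 0 0;0 0 0 0;0 0 0 0;0 0 0 0",
  jaw=1,
  force=20,
)

```text
clock: 9.43
tool_pos: [0.5976, -0.3096, 0.016]
eef_rot: [1.0, 0.001, 0.001, 0.0]
contact_force: [-0.1, 1.2, 7.1]
opening: 0.52
finger_force: 20.0
```

Request:
send_rows(
  rows="0 0 -0.05 0;0 0 -0.15 0;0 0 -0.28 0;0 0 -0.42 0;0 0 -0.56 0;0 0 -0.7 0;0 0 -0.75 0;0 0 -0.75 0",
)

```text
clock: 10.1
tool_pos: [0.5996, -0.3112, 0.2465]
eef_rot: [1.0, 0.001, 0.005, 0.002]
contact_force: [0.8, -0.6, -1.0]
opening: 0.522
finger_force: 20.0
```

Run:
```python
from h import *
print(st()['q'])
plan((.49,-.06,.26,0),(.49,.22,.26,3.7),(.5456,.2409,.15,3.7))
```

```text
10.1 [ 0.5996 -0.3112  0.2465] [[1.0, 0.001, 0.01], [0.001, -1.0, -0.005], [0.01, 0.005, -1.0]] [ 0.77777673 -0.6335232  -0.95773272] 0.5224109131869125 19.999953070655465
[ 0.46001603  0.74508983 -0.09810064  1.40183091  0.08051586  0.98791998
 -1.22528991]
from [ 0.5996 -0.3112  0.2465] 0.08 -> row -0.3637 -0.8375 -0.0526 0.0002 rows 6.6 0.0
from [ 0.49 -0.06  0.26] 0 -> row 0.0 -0.9333 0.0 -0.0103 rows 6.7 0.5
from [0.49 0.22 0.26] 3.7 -> row 0.1894 -0.0576 0.3667 -0.0 rows 3.0 0.0
```

Request:
send_rows(
  rows="-0.05 -0.11 -0.01 0;-0.15 -0.34 -0.05 0;-0.26 -0.6 -0.05 0;-0.36 -0.84 -0.05 0;-0.36 -0.84 -0.05 0;-0.36 -0.84 -0.05 0;-0.36 -0.84 -0.05 0;-0.36 -0.84 -0.05 0;-0.36 -0.84 -0.05 0",
)

```text
clock: 10.85
tool_pos: [0.487, -0.0562, 0.2543]
eef_rot: [1.0, 0.003, -0.002, -0.0]
contact_force: [-0.1, -1.1, -1.2]
opening: 0.519
finger_force: 20.0
```

Request:
send_rows(
  rows="0 -0.11 0 -0.002;0 -0.25 0 -0.005;0 -0.39 0 -0.008;0 -0.53 0 -0.01;0 -0.67 0 -0.01;0 -0.81 0 -0.01;0 -0.93 0 -0.01;0 -0.93 0 -0.01;0 -0.93 0 -0.01",
)

```text
clock: 11.6
tool_pos: [0.4883, 0.2224, 0.2541]
eef_rot: [0.999, 0.034, -0.0, 0.0]
contact_force: [0.1, -1.0, -1.5]
opening: 0.522
finger_force: 20.0
```

Run:
```python
from h import *
print(st()['q'])
plan((.5466,.2410,.13,3.7))
```

```text
11.6 [0.4883 0.2224 0.2541] [[0.998, 0.068, -0.001], [0.068, -0.998, -0.0], [-0.001, 0.0, -1.0]] [ 0.13623943 -1.0046551  -1.54247522] 0.5224451161650924 19.999784999527037
[-0.4601877   0.55005639 -0.08492897  1.81709282  0.06307842  0.77797014
 -2.08064022]
from [0.4883 0.2224 0.2541] 3.88 -> row 0.1984 -0.0487 0.4135 0.0005 rows 3.3 0.0
```

Request:
send_rows(
  rows="0.06 -0.015 0.1 0;0.13 -0.035 0.2 0;0.198 -0.05 0.3 0;0.198 -0.05 0.37 0;0.198 -0.05 0.41 0;0.198 -0.05 0.41 0;0.198 -0.05 0.41 0;0.198 -0.05 0.41 0",
)

```text
clock: 12.27
tool_pos: [0.5475, 0.2383, 0.1329]
eef_rot: [1.0, 0.031, 0.001, 0.0]
contact_force: [-0.7, -0.6, -1.3]
opening: 0.52
finger_force: 20.0
```

Run:
```python
from h import *
st()
plan((.5466,.2410,.050,3.7))
p,W=snap('scene'); cv2.imwrite('pics/s2.png',cv2.resize(p[100:260,240:450,::-1],None,fx=3.5,fy=3.5))
```

```text
12.27 [0.5475 0.2383 0.1329] [[0.998, 0.062, 0.001], [0.062, -0.998, -0.001], [0.001, 0.001, -1.0]] [-0.70267713 -0.60527389 -1.34847896] 0.520023056175285 19.999987652990967
from [0.5475 0.2383 0.1329] 3.58 -> row -0.0027 -0.0094 0.2762 -0.0003 rows 2.0 0.0
```

View pics/s2.png

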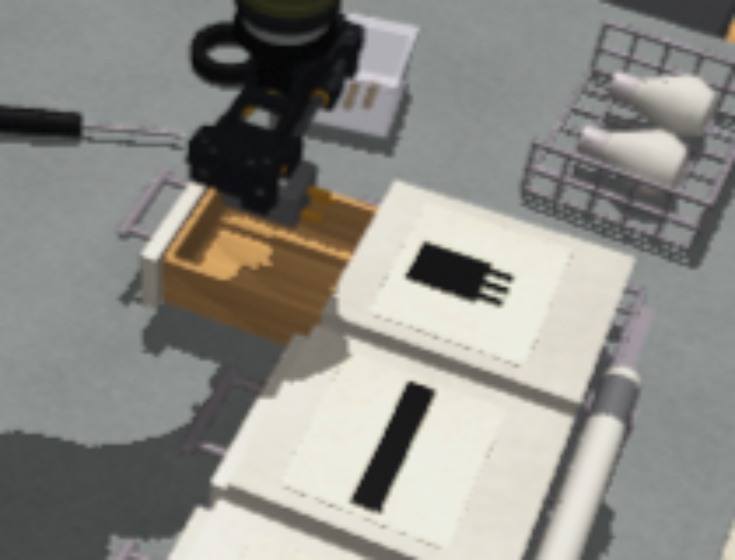

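The tester hangs over the open drawer, with its pins (crop ~(320,205)) towards the back and the ribs clear. Lowering now.

Request:
send_rows(
  rows="-0.002 -0.008 0.05 0;-0.002 -0.008 0.1 0;-0.002 -0.008 0.15 0;-0.002 -0.008 0.19 0;-0.002 -0.008 0.22 0;-0.002 -0.008 0.24 0;-0.002 -0.008 0.255 0;-0.002 -0.008 0.255 0;-0.002 -0.008 0.255 0",
)

```text
clock: 13.07
tool_pos: [0.5459, 0.2424, 0.056]
eef_rot: [0.999, 0.032, 0.0, -0.0]
contact_force: [-0.2, 0.4, -1.9]
opening: 0.518
finger_force: 20.0
```

Request:
send_rows(
  rows="0 0 0.005 0;0 0 0.01 0;0 0 0.015 0;0 0 0.018 0;0 0 0.018 0",
)

```text
clock: 13.48
tool_pos: [0.5455, 0.2422, 0.0502]
eef_rot: [0.999, 0.032, -0.0, 0.0]
contact_force: [0.3, -0.0, -2.1]
opening: 0.52
finger_force: 20.0
```

Run:
```python
from h import *
st();plan((.5466,.2410,.050,3.7))
```

```text
13.48 [0.5455 0.2422 0.0502] [[0.998, 0.065, -0.0], [0.065, -0.998, -0.0], [-0.0, 0.0, -1.0]] [ 0.29586119 -0.03313822 -2.0957007 ] 0.5195939647969283 20.00000888016075
from [0.5455 0.2422 0.0502] 3.71 -> row 0.0032 0.0043 0.0006 0.0 rows 0.0 0.0
```

Request:
send_rows(
  rows="0.003 0.004 0.002 0;0.003 0.004 0.004 0;0.003 0.004 0.005 0;0.003 0.004 0.005 0",
)

```text
clock: 13.82
tool_pos: [0.5476, 0.2421, 0.05]
eef_rot: [0.999, 0.033, 0.001, -0.001]
contact_force: [-0.0, 0.7, 6.2]
opening: 0.525
finger_force: 20.0
```

Request:
send_rows(
  rows="0 0 0.002 0;0 0 0.004 0;0 0 0.004 0",
)

```text
clock: 14.07
tool_pos: [0.5487, 0.2421, 0.0499]
eef_rot: [0.999, 0.032, 0.002, -0.001]
contact_force: [-1.1, 0.6, 13.4]
opening: 0.521
finger_force: 20.0
```

Request:
send_rows(
  rows="0 0 -0.004 0;0 0 -0.005 0",
)

```text
clock: 14.23
tool_pos: [0.5476, 0.2414, 0.0499]
eef_rot: [0.999, 0.032, 0.001, -0.0]
contact_force: [1.3, 0.6, 3.1]
opening: 0.52
finger_force: 20.0
```

Request:
send_rows(
  rows="0 0 0 0;0 0 0 0;0 0 0 0;0 0 0 0;0 0 0 0",
  jaw=-0.36,
)

```text
clock: 14.65
tool_pos: [0.5464, 0.241, 0.0488]
eef_rot: [0.999, 0.032, -0.0, 0.0]
contact_force: [0.1, 0.2, 0.4]
opening: 0.68
finger_force: 0.0
```

Request:
send_rows(
  rows="0 0 -0.04 0;0 0 -0.1 0;0 0 -0.2 0;0 0 -0.32 0;0 0 -0.44 0;0 0 -0.56 0;0 0 -0.65 0;0 0 -0.65 0",
)

```text
clock: 15.32
tool_pos: [0.5498, 0.2427, 0.2511]
eef_rot: [0.999, 0.032, 0.006, -0.003]
contact_force: [0.9, -0.6, -0.4]
opening: 0.68
finger_force: 0.0
```

Run:
```python
from h import *
st();plan((.44,.22,.26,30),(.40,.20,.26,93.7))
```

```text
15.32 [0.5498 0.2427 0.2511] [[0.998, 0.064, 0.011], [0.064, -0.998, 0.006], [0.011, -0.005, -1.0]] [ 0.93130756 -0.60861191 -0.35405972] 0.680131824239981 0.0
from [0.5498 0.2427 0.2511] 3.69 -> row -0.3698 0.0517 -0.034 -0.0731 rows 2.7 3.7
from [0.44 0.22 0.26] 30 -> row -0.1488 -0.0089 0.0 -0.1769 rows 1.1 8.9
```

Request:
send_rows(
  rows="-0.37 0.05 -0.035 -0.12;-0.37 0.05 -0.035 -0.12;-0.37 0.05 -0.035 -0.12;-0.37 0.05 -0.035 -0.12;-0.37 0.05 -0.035 -0.12;-0.37 0.05 -0.035 -0.12;-0.37 0.05 -0.035 -0.12;-0.37 0.05 -0.035 -0.12",
  jaw=0.57,
)

```text
clock: 15.98
tool_pos: [0.4367, 0.2187, 0.2546]
eef_rot: [0.918, 0.396, -0.0, -0.0]
contact_force: [0.4, -0.1, -0.4]
opening: 0.218
finger_force: 0.0
```

Run:
```python
from h import *
st();plan((.436,.237,.26,93.8))
```

```text
15.98 [0.4367 0.2187 0.2546] [[0.686, 0.728, -0.0], [0.728, -0.686, -0.0], [-0.0, -0.0, -1.0]] [ 0.41465146 -0.07939129 -0.41372664] 0.21758744877430813 0.0
from [0.4367 0.2187 0.2546] 46.72 -> row 0.0429 -0.0434 -0.0178 -0.1308 rows 0.5 6.6
```

Request:
send_rows(
  rows="0.043 -0.043 -0.018 -0.131;0.043 -0.043 -0.018 -0.131;0.043 -0.043 -0.018 -0.131;0.043 -0.043 -0.018 -0.131;0.043 -0.043 -0.018 -0.131;0.043 -0.043 -0.018 -0.131;0.043 -0.043 -0.018 -0.131;0.043 -0.043 -0.018 -0.131;0.043 -0.043 -0.018 -0.131",
)

```text
clock: 16.73
tool_pos: [0.4362, 0.2371, 0.2598]
eef_rot: [0.683, 0.73, -0.0, -0.0]
contact_force: [0.8, 0.7, -0.1]
opening: 0.215
finger_force: 0.0
```

Run:
```python
from h import *
st()
p,W=snap('wrist','w4.png')
a=np.radians(3.7); w=W.reshape(-1,3); X=w[:,:2]@[np.cos(a),np.sin(a)];Y=w[:,:2]@[-np.sin(a),np.cos(a)]; z=w[:,2]
s=(X>.51)&(X<.61)&(abs(Y-.205)<.045)&(z>.06)&(z<.08); print('tester top (drawer axes)',s.sum(),np.median(z[s]),cv2.minAreaRect(np.float32(np.c_[X[s],Y[s]])))
s=(z>.055)&(z<.075)&(X<.465)&(X>.42)&(abs(Y-.207)<.045); print('handle',s.sum(),w[s].mean(0))
plan((.436,.2375,.052,93.8))
```

```text
16.73 [0.4362 0.2371 0.2598] [[-0.066, 0.998, -0.0], [0.998, 0.066, -0.0], [-0.0, -0.0, -1.0]] [ 0.75997577  0.69153084 -0.09576042] 0.21470380084399865 0.0
tester top (drawer axes) 2601 0.06994199691021508 ((0.5683777928352356, 0.20605100691318512), (0.08252084255218506, 0.04569195210933685), 0.11307870596647263)
handle 906 [0.43597944 0.23729051 0.06826186]
from [0.4362 0.2371 0.2599] 93.84 -> row 0.0016 -0.0005 0.693 0.0001 rows 5.0 0.0
```

View pics/w4.png

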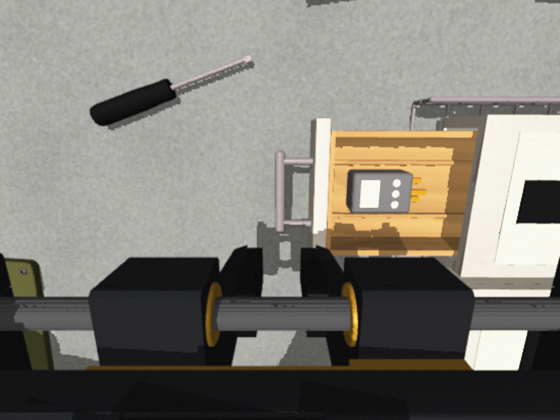

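The tester lies flat between the ribs, pins to the back (block at (380,192), pins at (418,190)). It measures X 0.560, Y 0.206 in drawer axes, as intended. Next I re-grip the handle and push the drawer shut.

Request:
send_rows(
  rows="0.002 0 0.12 0;0.002 0 0.25 0;0.002 0 0.37 0;0.002 0 0.48 0;0.002 0 0.57 0;0.002 0 0.64 0;0.002 0 0.68 0;0.002 0 0.693 0;0.002 0 0.693 0;0.002 0 0.693 0",
)

```text
clock: 17.62
tool_pos: [0.4365, 0.2381, 0.0526]
eef_rot: [0.682, 0.731, 0.0, 0.0]
contact_force: [0.7, 0.7, 0.3]
opening: 0.213
finger_force: 0.0
```

Request:
send_rows(
  rows="0 0 0 0;0 0 0 0;0 0 0 0;0 0 0 0;0 0 0 0",
  jaw=1,
  force=25,
)

```text
clock: 18.03
tool_pos: [0.4366, 0.2382, 0.0529]
eef_rot: [0.682, 0.732, 0.001, 0.0]
contact_force: [-1.2, 0.7, 6.7]
opening: 0.111
finger_force: 25.0
```

Request:
send_rows(
  rows="0 0.02 0 0;0 0.06 0 0;0 0.1 0 0;0 0.15 0 0;0 0.2 0 0;0 0.25 0 0;0 0.3 0 0;0 0.34 0 0;0 0.37 0 0;0 0.39 0 0",
)

```text
clock: 18.87
tool_pos: [0.5546, 0.2456, 0.053]
eef_rot: [0.682, 0.731, 0.001, 0.001]
contact_force: [-1.1, -1.4, 6.3]
opening: 0.115
finger_force: 25.0
```

Run:
```python
from h import *
st();plan((.5764,.2475,.052,93.8))
```

```text
18.87 [0.5546 0.2456 0.053 ] [[-0.069, 0.998, 0.002], [0.998, 0.069, 0.0], [-0.0, 0.002, -1.0]] [-1.06759606 -1.43524236  6.29568762] 0.1150738438141456 25.002034306526184
from [0.5546 0.2456 0.053 ] 93.97 -> row 0.0013 0.073 0.0034 0.0005 rows 0.5 0.0
```

Request:
send_rows(
  rows="0 0.015 0 0;0 0.03 0 0;0 0.045 0 0;0 0.06 0 0;0 0.068 0 0;0 0.073 0 0;0 0.076 0 0;0 0.076 0 0",
)

```text
clock: 19.53
tool_pos: [0.5766, 0.247, 0.053]
eef_rot: [0.682, 0.731, 0.0, 0.001]
contact_force: [-0.3, -1.4, 6.1]
opening: 0.118
finger_force: 25.0
```

Request:
send_rows(
  rows="0 0.003 0 0;0 0.006 0 0;0 0.009 0 0;0 0.009 0 0",
)

```text
clock: 19.87
tool_pos: [0.577, 0.247, 0.053]
eef_rot: [0.682, 0.732, -0.002, -0.0]
contact_force: [-5.5, -1.9, 9.2]
opening: 0.113
finger_force: 25.0
```

Request:
send_rows(
  rows="0 0.003 0 0;0 0.006 0 0;0 0.008 0 0;0 0.008 0 0",
)

```text
clock: 20.2
tool_pos: [0.577, 0.247, 0.0529]
eef_rot: [0.681, 0.732, -0.003, -0.001]
contact_force: [-9.8, -2.6, 12.2]
opening: 0.114
finger_force: 25.0
```

Against the stop. I'll relax the push, release, and lift straight up.

Request:
send_rows(
  rows="0 -0.008 0 0;0 -0.012 0 0;0 -0.012 0 0",
)

```text
clock: 20.45
tool_pos: [0.577, 0.247, 0.053]
eef_rot: [0.682, 0.732, -0.0, 0.001]
contact_force: [-2.8, -1.1, 6.3]
opening: 0.115
finger_force: 25.0
```

Request:
send_rows(
  rows="0 0 0 0;0 0 0 0;0 0 0 0;0 0 0 0;0 0 0 0",
  jaw=0.57,
)

```text
clock: 20.87
tool_pos: [0.5771, 0.2478, 0.0519]
eef_rot: [0.682, 0.732, -0.0, -0.0]
contact_force: [0.1, -0.6, -0.3]
opening: 0.217
finger_force: 0.0
```

Request:
send_rows(
  rows="0 0 -0.05 0;0 0 -0.1 0;0 0 -0.18 0;0 0 -0.28 0;0 0 -0.38 0;0 0 -0.5 0;0 0 -0.6 0;0 0 -0.65 0;0 0 -0.65 0",
)

```text
clock: 21.62
tool_pos: [0.5789, 0.2494, 0.2513]
eef_rot: [0.682, 0.732, 0.004, 0.001]
contact_force: [1.0, 0.5, -0.4]
opening: 0.213
finger_force: 0.0
```

Request:
send_rows(
  rows="-0.2 -0.42 0 0;-0.2 -0.42 0 0;-0.2 -0.42 0 0;-0.2 -0.42 0 0;-0.2 -0.42 0 0;-0.2 -0.42 0 0;-0.2 -0.42 0 0",
)

```text
clock: 22.2
tool_pos: [0.457, 0.1799, 0.2469]
eef_rot: [0.682, 0.732, 0.001, -0.0]
contact_force: [0.2, -0.1, -0.1]
opening: 0.217
finger_force: 0.0
```

Run:
```python
from h import *
st(); p,W=snap('wrist'); snap('scene','s3.png')
w=W[60:250,380:430].reshape(-1,3); a=np.radians(3.7); X=w[:,:2]@[np.cos(a),np.sin(a)];z=w[:,2]
m=(z>.06)&(z<.08)&(w[:,0]<.6); q=w[m]; m2=m&(w[:,0]<.584); print('bar',w[m2].mean(0),'was .5758 .2433 .0680')
```

```text
22.2 [0.457  0.1799 0.2469] [[-0.071, 0.997, 0.001], [0.997, 0.071, 0.001], [0.001, 0.001, -1.0]] [ 0.1552674  -0.1451554  -0.09387318] 0.2167975288286133 0.0
bar [0.57532647 0.24549714 0.06806255] was .5758 .2433 .0680
```

View pics/s3.png

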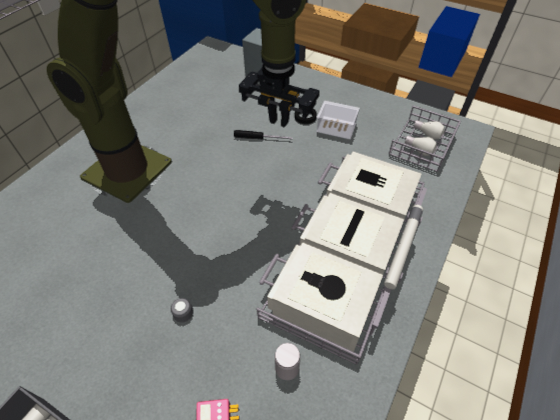

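All three drawers are shut: the handle bar reads the same as at the start, and the tester's spot at scene (227,342) is empty. The timer, can and pink piece haven't moved, and the arm is clear.

```bash
python3 -c "
from plant import finish_job
print(finish_job())"
```

```text
the job is handed in; nothing more can be done
None
```

The grey tester is in its own drawer, flat between the ribs with its lamps up and pins to the back; that drawer is pushed fully shut, the other two stayed closed, and I handed the job in at about 22 s.

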